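# Drive the relay tester's contact lever to its second stop and start the test

## Task

Two identical relay testers stand on the bench. On the one that has a relay standing in its nest, push the contact lever towards the relay, past the click of the middle position, fully home to the second stop, and then press that tester's start button and let it come up again. Push with the fingers without forcing anything; leave the relay standing in its nest, and leave the other tester and the small parts lying round about as they are.

Things in the scene. Friction and masses are not known exactly. Their poses are not given: they have to be found in the camera images.
- tester_a: The tester with the relay in its nest: flat grey box, 190 (x) x 124 (y) x 40 mm high, fixed. Origin at the centre of its underside; x points from the lever end (nearer the robot) to the nest end, z up. From the robot the lever lane and nest are on its left (y = +30 mm), the round button on its right. It may be the left or the right one on the bench.
- tester_b: The other tester, the same in every measure and with the same axes, but with an empty nest: leave its lever and button alone.
- lever_a_knob (a point): Centre of tester_a's lever knob: black bar 18 mm thick, 34 mm long across the tester's y, 89 mm above the bench (top 98), on a flat steel stem 5 x 16 mm. At home it is at x = -60, y = +30 mm of the tester. The slide that carries the stem is 16 mm high over the top face and reaches 14 mm behind (-x) the stem; a block 26 mm high over the top face stands from 17 mm ahead of it.
- lever_a (a joint): Travel of that lever along the tester's +x, m: 0 home (start), 0.025 first detent (middle position), 0.0495 second stop, a hard end. A sprung roller makes the detents: 5 to 8 N takes it out of home or of the first detent; the humps between are at 0.0125 and 0.0375, and some 5 mm past each it snaps into the next place and stays. Stopping short leaves it at or near 0.025.
- button_a_top (a point): Centre of the top face of tester_a's start button, a round grey cap of 24 mm diameter in a black collar, at x = -30, y = -34 mm of the tester; it is pressed straight down.
- button_a (a joint): Travel of that button in m: 0 up, 0.006 fully down (about 5 N); it springs back. Fully pressed counts from 0.004.
- lever_b (a joint): The same lever travel on tester_b; stays at 0.
- button_b (a joint): The same button travel on tester_b; stays at 0.
- relay_centre (a point): Centre of the relay, a clear-cased block 27 (x) x 21 (y) x 34 mm high that stands loose in the nest of tester_a, a 10 mm high frame on its top face with 1.5 to 2 mm of play.
- nest_a (a point): Centre of the floor of tester_a's nest (top face of the tester), x = +60, y = +30, z = 40 mm of the tester.
- terminal_strip: Bystander: white terminal strip, 17 x 58 x 15 mm, lying loose on the bench behind the testers; origin at the centre of its underside.
- block_battery: Bystander: block battery, 52 x 27 x 18 mm, loose on the bench to the left of the testers; origin at the centre of its underside.
- standoff_bolt: Bystander: bolt, 14 x 39 x 12 mm, loose on the bench in front, between the testers; origin at the centre of its underside.
Things that resemble listed ones, but are neither listed nor needed, are in the scene too. What is shaped like the part that bears relay_centre but red or yellow is not meant.

How it is judged (in metres and radians):
On the way, in this order (a step that is already met when the one before it is completed fails the run):
1. the lever of the tester with the relay is at its second stop (value of joint lever_a above 0.046 m), for 0.2 s.
2. then its start button is pressed down (value of joint button_a above 0.004 m and value of joint lever_a above 0.046 m), for 0.04 s.
At the end, for the whole second after the job is handed in: The loaded tester's lever rests at its second stop (over 46 of 49.5 mm), its button was pressed after that and is up again, the relay stands in its nest (within 6 mm), the other tester's lever is home and its button up (value of joint lever_a above 0.046 m and value of joint each of button_a, button_b below 0.0015 m and value of joint lever_b below 0.004 m and horizontal distance between relay_centre and nest_a below 0.006 m and height (world z) of relay_centre below 0.062 m and angle between relay_centre's own z axis and vertical below 0.15 rad); the robot touches nothing.
It fails at once if the start button is pressed before the lever is at its second stop (value of joint button_a above 0.003 m and value of joint lever_a below 0.044 m).
It fails at once if the other tester's lever or button is operated (value of joint lever_b above 0.008 m or value of joint button_b above 0.003 m).
It fails at once if the relay is lifted or knocked out of place (over 8 mm) (distance of relay_centre from where it was at the start of the episode above 0.008 m).
It fails at once if the tester is forced or its lever gripped hard (over 45 N) (contact force between the fingers and tester_a above 45 N).
It fails at once if a small part lying near by is moved more than 20 mm (distance of any of terminal_strip, block_battery, standoff_bolt from where it was at the start of the episode above 0.02 m).
It also fails if it takes over 38 s, if anything falls off the work surface, if the arm or the gripper's body presses on something with over 40 N, if the wrist force passes 120 N, or if a joint passes its speed limit or range.

## Robot

A 6-joint arm with a two-finger parallel gripper is mounted at the origin on a cart in front of the work surface, level with it; the furniture and walls round the work are solid. World frame = base frame: x ahead of the robot, y to its left, z up, the work surface at z = 0. Lengths are in mm, angles in rad, forces in N, time in s.
With the tool pointing down it reaches from about 275 to 825 mm from the base axis. Payload 4.9 kg.
Tool frame: the origin (TCP) lies at the very end of the fingers, on their centre line; the grasp point (between the pads) lies 19 mm behind it; z points along the fingers, y is the line along which they close (so a half turn about z gives the same grasp; the last joint's range is limited). The gripper opens to 85 mm and grips with 20 to 120 N. Pads are 22 mm wide; open, the fingers measure 114 mm over their backs; the gripper's body (76 mm by 85 mm) begins 54 mm behind the grasp point. The pads swing forward as they close: fully open they stand 13 mm farther back than shut.
Start: joints at [-1.447, 0.326, -0.193, 1.052, 0, 1.437], TCP at [140.236, -531.839, 231.281] pointing down, gripper open.
Joint ranges: [-2.65, 2.65], [-0.97, 1.79], [-1.3, 1.35], [-1.93, 2.1], [-1.47, 1.37], [-3.14, 3.14]. Speed limits (rad/s): [2.57, 2.57, 3.14, 3.14, 3.14, 3.14].

## Interface

Orientations are given as [roll, pitch, yaw] about the fixed x, y, z axes, in that order (R = Rz(yaw) Ry(pitch) Rx(roll)).
In Python, from bench import bot, solve_ik, imaging gives the robot as it stands. Calls block until the motion is done:
- bot.move_ptp(position, orientation): joint-space move of the TCP to a pose.
- bot.movel(position, rot=None, max_speed=150, threshold=None): straight line of the TCP; rot=None keeps the orientation; max_speed is the mean speed in mm/s. With threshold (N) it stops when the force on the tool has changed by that much, and returns True; else False.
- bot.move_j(angles): joint-space move.
- bot.grip(opening, effort=None): opening from 0.0 (shut) to 1.0 (fully open); effort is the grip in N (None keeps the last); returns when the fingers have stopped.
- bot.dwell(seconds).
- solve_ik(position, orientation): joint angles nearest the present ones, or None.
- bot.get_state(): the state.
- imaging.capture(name): name is "side" or "top"; returns the picture (400x640x3 uint8, blue, green, red); there is no depth.
- imaging.camera_model(name): a dict with "K" (3x3 intrinsics, pixels), "position" and "rotation" of the camera in the world. Camera axes: x right, y up, looking along -z (the intrinsics and any distortion apply to the point x, -y, -z); pixel columns grow to the right and rows downward; lengths in mm; the calibration is good to about 2 mm. A picture is of the moment at which its call begins. camera_model takes no time and is no camera call.
A pose or a line that the arm cannot do raises bot.IKError and nothing moves.
- bot.sign_off(): hands the job in; it is judged then, once.
The state is a dict: "t": time; "qpos": joint angles; "joint_velocities": joint speeds; "effort": joint torques, N m; "tcp_pos": TCP position; "orientation": TCP orientation; "contact_force": force on the tool from outside, world axes, zero at the start; "wrist_torque": the same for the moment, N m; "opening": opening from 0.0 (shut) to 1.0 (fully open); "gripper_force": force on a finger pad.
Only numpy, scipy, OpenCV 4.12 (cv2) and the standard library are available. Lean on these libraries where they do the work, as an engineer would, in place of code of your own. Each camera call takes 0.05 s, during which the arm holds its last target. There are 200 camera calls.

## Working session

There is one attempt and no reset: what is moved stays moved. The work goes in short steps, each a Python script; the robot and the scene stay as the last script left them, time stands still between calls to the robot, and variables do not carry over. Pictures are saved under pics/ and viewed, at most 10 in all, crops included, and the job is handed in when it is done.

```bash
mkdir -p pics; python3 - <<'E'
from bench import bot, imaging
import cv2
for n in("top","side"):
    cv2.imwrite(f"pics/{n}0.png",imaging.capture(n)); m=imaging.camera_model(n); print(n,m)
E
```

```text
top {'K': array([[388.93406477,   0.        , 320.32844725],
       [  0.        , 388.93406477, 199.19857534],
       [  0.        ,   0.        ,   1.        ]]), 'position': array([ 439.22686348, -113.34138109,  934.82823609]), 'rotation': array([ 0.12295311,  0.04352175, -1.57921971])}
side {'K': array([[482.73786646,   0.        , 315.686775  ],
       [  0.        , 482.73786646, 199.39302298],
       [  0.        ,   0.        ,   1.        ]]), 'position': array([515.33038035, 793.01144635, 477.74829746]), 'rotation': array([ 1.14411124,  0.01427128, -3.08086648])}
```

View pics/top0.png

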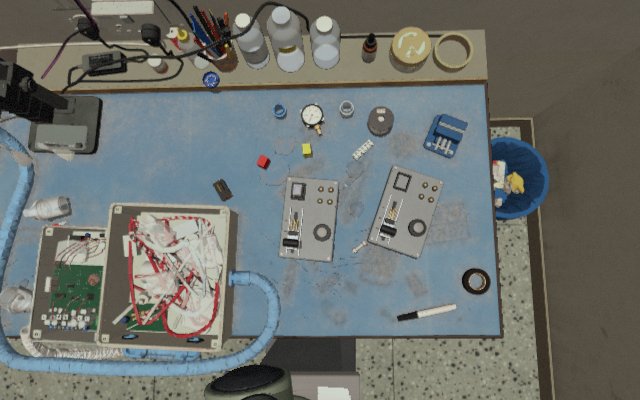

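View pics/side0.png

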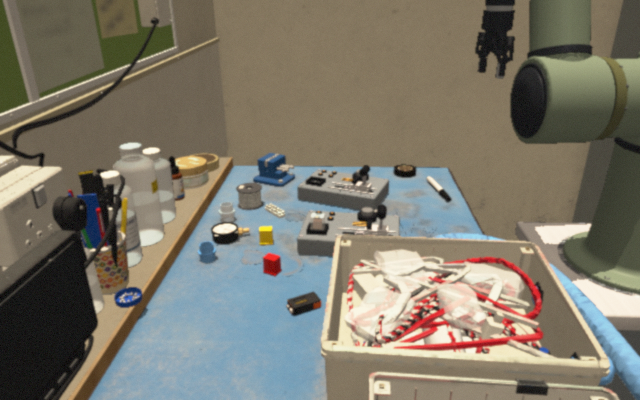

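The top view shows the left tester at about (309,219) and the right one at about (405,212). In each, the knob is at the lower left and the button at the lower right. I'll zoom in to see which nest holds the relay.

```bash
cat >h.py <<'E'
import numpy as np, cv2
from scipy.spatial.transform import Rotation as R
from bench import imaging
def ray(n,uv):
    m=imaging.camera_model(n); d=np.linalg.inv(m["K"])@[*uv,1]; d=np.array([d[0],-d[1],-d[2]])
    return m["position"],R.from_euler("xyz",m["rotation"]).apply(d)
def cast(n,uv,z):
    p,d=ray(n,uv); return p+d*(z-p[2])/d[2]
def proj(n,P):
    m=imaging.camera_model(n); c=R.from_euler("xyz",m["rotation"]).inv().apply(np.array(P,float)-m["position"])
    q=m["K"]@[c[0],-c[1],-c[2]]; return q[:2]/q[2]
E
python3 - <<'E'
from h import *
t=cv2.imread("pics/top0.png"); s=cv2.imread("pics/side0.png")
a=cv2.resize(t[160:270,265:455],None,fx=4.2,fy=4.2,interpolation=cv2.INTER_CUBIC)
cv2.imwrite("pics/topc.png",a)
cv2.imwrite("pics/sidec.png",cv2.resize(s[155:260,285:415],None,fx=5.5,fy=5.5,interpolation=cv2.INTER_CUBIC))
hsv=cv2.cvtColor(t,cv2.COLOR_BGR2HSV)
m=((hsv[...,1]<60)&(hsv[...,2]>90)).astype(np.uint8)*255; m[:, :265]=0;m[:160]=0;m[270:]=0;m[:,455:]=0
m=cv2.morphologyEx(m,cv2.MORPH_OPEN,np.ones((3,3)))
cs,_=cv2.findContours(m,cv2.RETR_EXTERNAL,cv2.CHAIN_APPROX_NONE)
for c in cs:
    if cv2.contourArea(c)<1500: continue
    b=cv2.boxPoints(cv2.minAreaRect(c)); w=np.array([cast("top",p,40)[:2] for p in b])
    print(b.round(1).tolist(),w.round(0).tolist(),w.mean(0),np.linalg.norm(w-np.roll(w,1,0),axis=1))
E
```

```text
[[265.0, 160.0], [454.0, 160.0], [454.0, 269.0], [265.0, 269.0]] [[645.0, 55.0], [637.0, -386.0], [389.0, -373.0], [391.0, 53.0]] [ 515.73046539 -162.89939063] [254.09891992 440.6312648  248.90627479 425.8078052 ]
```

View pics/topc.png

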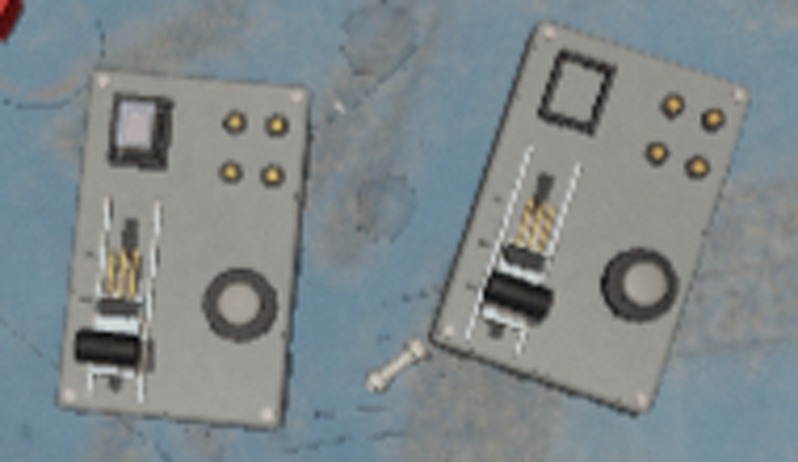

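View pics/sidec.png

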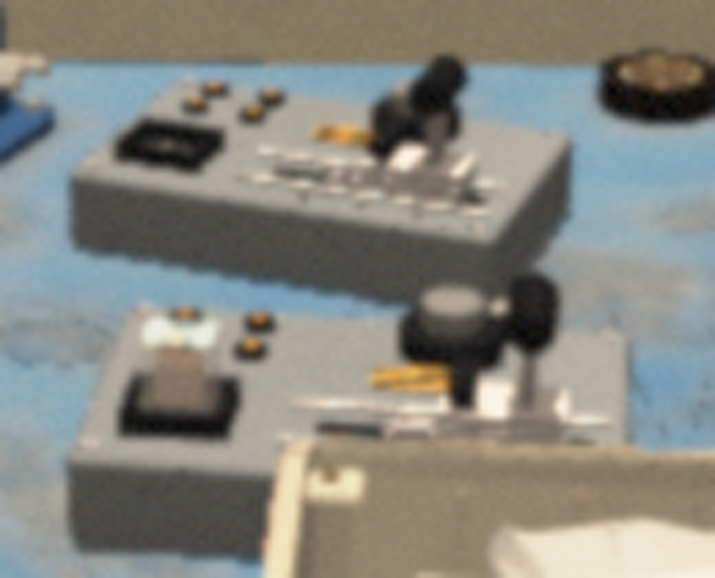

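The left tester's nest holds the relay (crop (140,128), also clear in the side view), so it is tester_a; the right nest is empty. In the top crop, tester_a's top-face corners are at about (95,70), (310,90), (280,428) and (58,405). The knob is at (110,348) and the button at (240,303).

```bash
python3 - <<'E'
from h import *
from bench import bot,solve_ik
t=cv2.imread("pics/top0.png")
f=lambda u,v:((u+.5)/4.2-.5+265,(v+.5)/4.2-.5+160)
g=lambda u,v:((u+.5)/5.5-.5+285,(v+.5)/5.5-.5+155)
C=np.array([cast("top",f(*p),40)[:2] for p in[(95,70),(310,90),(280,428),(58,405)]])
print("vis corners",C.round(0).tolist(),np.linalg.norm(C-np.roll(C,1,0),axis=1))
# knob (black) blob
v=t.max(2)
m=(v<60).astype(np.uint8); m[:238]=0; m[252:]=0; m[:,:278]=0; m[:,303:]=0
n,l,st,ce=cv2.connectedComponentsWithStats(m); i=1+st[1:,4].argmax(); print("knob",st[i],ce[i])
# grey body mask by low saturation relative to bench
d=t[...,0].astype(int)-t[...,2]
m=((d<22)).astype(np.uint8)*255; k=np.zeros_like(m);k[170:270,272:345]=m[170:270,272:345]
k=cv2.morphologyEx(k,cv2.MORPH_OPEN,np.ones((5,5)))
c=max(cv2.findContours(k,0,1)[0],key=cv2.contourArea)
b=cv2.boxPoints(cv2.minAreaRect(c)); w=np.array([cast("top",p,40)[:2] for p in b]); print(b.tolist(),w.round(0).tolist(),w.mean(0),np.linalg.norm(w-np.roll(w,1,0),axis=1))
def tri(a,b):
    p,d=ray("top",a);q,e=ray("side",b)
    s=np.linalg.lstsq(np.c_[d,-e],q-p,rcond=None)[0]; A=p+s[0]*d;B=q+s[1]*e; return ((A+B)/2).round(1),np.linalg.norm(A-B).round(1)
print("button",tri(f(240,302),g(455,300)))
print("knob",tri(f(110,346),g(532,312)))
# pose from visual corners
c0=C.mean(0); ax=(C[0]+C[1]-C[2]-C[3]); yaw=np.arctan2(ax[1],ax[0]); ay=(C[0]+C[3]-C[1]-C[2]);yw2=np.arctan2(-ay[0],ay[1])
print(c0,yaw,yw2)
Rm=lambda y:np.array([[np.cos(y),-np.sin(y)],[np.sin(y),np.cos(y)]])
for nme,q in dict(knob=(-60,30),but=(-30,-34),nest=(60,30)).items(): print(nme,c0+Rm(yaw)@q)
print("knob top cast 94",cast("top",f(110,346),94), "but cast",[cast("top",f(240,302),z)[:2].round(1) for z in(50,60,70,80)], "relay",cast("top",f(138,124),74))
E
```

```text
vis corners [[605.0, 2.0], [592.0, -118.0], [407.0, -99.0], [420.0, 22.0]] [186.14181946 120.52961902 186.02554363 121.57554689]
knob [283 239  15   8  92] [289.92391304 242.43478261]
[[277.9999694824219, 169.99996948242188], [343.9999694824219, 169.99996948242188], [343.9999694824219, 268.9999694824219], [277.9999694824219, 268.9999694824219]] [[621.0, 24.0], [618.0, -131.0], [390.0, -128.0], [391.0, 23.0]] [505.11652115 -53.08691062] [229.68754976 155.06554046 227.96297064 150.27846597]
button (array([472.9, -78.7,  60.8]), np.float64(3.3))
knob (array([450.1, -12.3,  88.4]), np.float64(2.6))
[506.3249942  -48.27846916] -0.10421608864461128 -0.10944753410141007
knob [449.77135548 -12.1995841 ]
but [472.95082525 -78.97317305]
nest [569.12028548 -24.68288922]
knob top cast 94 [451.34218672 -13.05357048  94.        ] but cast [array([475. , -78.4]), array([474.6, -78.8]), array([474.2, -79.2]), array([473.8, -79.6])] relay [569.47465939 -25.59014815  74.        ]
```

Corner pose, knob, button and relay agree within 2 mm: tester_a is at (506,-48) with yaw -0.106, and the button top is at z≈61. Next I'll push the lever with shut fingers.

```bash
cat >>h.py <<'E'
YAW=-0.106; C0=np.array([506.3,-48.3])
def W(x,y,z):
    c,s=np.cos(YAW),np.sin(YAW); return [C0[0]+c*x-s*y,C0[1]+s*x+c*y,z]
def loc(p):
    c,s=np.cos(YAW),np.sin(YAW); d=np.array(p[:2])-C0; return np.round([c*d[0]+s*d[1],-s*d[0]+c*d[1],p[2]],1)
def rep(bot):
    s=bot.get_state(); print(round(s["t"],2),loc(s["tcp_pos"]),np.round(s["contact_force"],1),round(s["opening"],2),np.round(s["qpos"],2))
E
python3 - <<'E'
from h import *
from bench import bot,solve_ik
O=[np.pi,0,YAW]
print(solve_ik(W(-94,30,150),O))
bot.grip(0.0,20); rep(bot)
bot.move_ptp(W(-94,30,170),O); rep(bot)
bot.movel(W(-94,30,77),max_speed=80,threshold=12); rep(bot)
cv2.imwrite("pics/s1.png",imaging.capture("side")[120:270,280:480].repeat(4,0).repeat(4,1))
E
```

```text
[-0.19830601  0.16247807 -0.64192566  0.7663926   0.          3.04928665]
0.87 [-312.8 -519.5  231.3] [-0.4  0.3 -0.5] 0.0 [-1.45  0.33 -0.19  1.05 -0.    1.44]
3.0 [-93.6  29.5 170.1] [ 0.2 -0.2  0.4] -0.0 [-0.2   0.14 -0.61  0.82 -0.    3.05]
4.31 [-93.6  30.   77.4] [ 0.  -0.9  0.6] -0.0 [-0.2   0.27 -0.74  0.56 -0.    3.05]
```

View pics/s1.png

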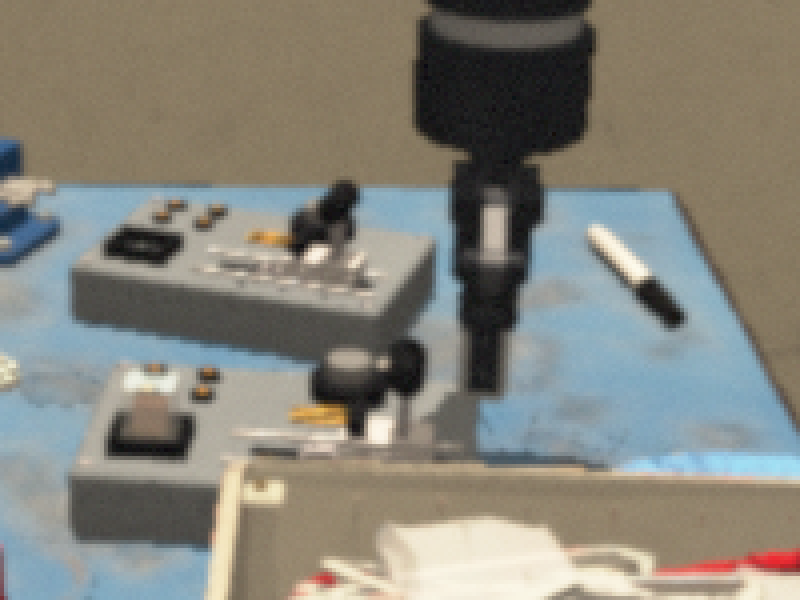

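The finger tips, at crop (485,390), stand behind the knob (408,365) and a little below its underside, clear of it. Now the push, with a force stop.

```bash
python3 - <<'E'
from h import *
from bench import bot
for x,v in((-60,30),(-45,25),(-35,20),(-26,12)):
    r=bot.movel(W(x,30,77),max_speed=v,threshold=16); print(r); rep(bot)
cv2.imwrite("pics/t2.png",imaging.capture("top")[160:270,265:455].repeat(4,0).repeat(4,1))
E
```

```text
False
5.64 [-59.6  30.   77.1] [ 0.4 -1.   0.1] -0.0 [-0.19  0.32 -0.65  0.59  0.    3.06]
False
6.39 [-47.3  30.1  76.5] [-4.1  0.8  2.8] -0.0 [-0.19  0.35 -0.62  0.61 -0.    3.06]
False
7.04 [-34.3  29.9  77.1] [-0.8  0.2  0.8] 0.0 [-0.19  0.36 -0.59  0.62  0.    3.06]
False
7.94 [-29.3  30.   76.5] [-7.4  1.3  6.9] -0.0 [-0.19  0.38 -0.57  0.63 -0.    3.06]
```

View pics/t2.png

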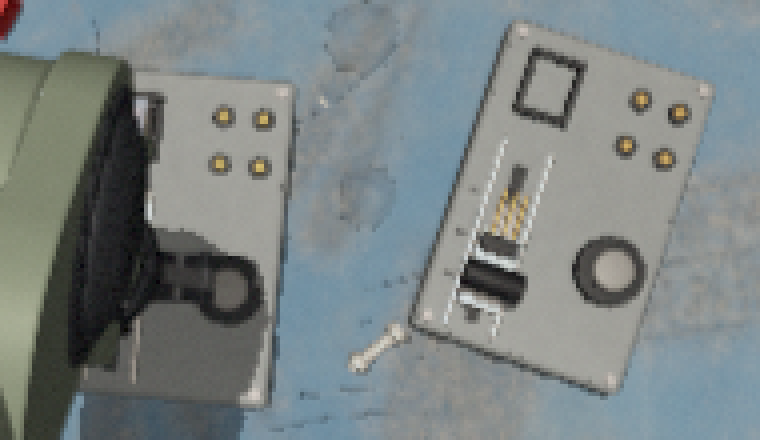

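The arm hides the lever in this view. The forces fit the detents: free at -60, 4 N before hump 2, free at -34, and 7 N at -29 where the stop is expected. A little more push will confirm it is the stop, then I'll back off and look.

```bash
python3 - <<'E'
from h import *
from bench import bot
r=bot.movel(W(-21,30,77),max_speed=12,threshold=10); print(r); rep(bot)
bot.movel(W(-42,30,77),max_speed=60); rep(bot)
bot.movel(W(-42,30,135),max_speed=120); rep(bot)
bot.move_ptp(W(-30,-34,110),[np.pi,0,YAW]); rep(bot)
a=imaging.capture("side")[120:270,280:480].repeat(3,0).repeat(3,1)
cv2.imwrite("pics/s3.png",a)
E
```

```text
True
8.32 [-29.9  30.2  75.7] [0.6 0.8 0.2] 0.0 [-0.18  0.38 -0.57  0.64 -0.    3.06]
8.68 [-42.5  30.   77.1] [ 0.5 -0.4 -0.2] 0.0 [-0.19  0.36 -0.6   0.63 -0.    3.06]
9.31 [-42.1  30.  134.7] [-0.2  0.   0.2] 0.0 [-0.19  0.28 -0.53  0.77 -0.    3.06]
9.69 [-31.2 -34.6 108.5] [ 0.  -0.2 -0.2] -0.0 [-0.32  0.33 -0.55  0.7   0.    2.93]
```

View pics/s3.png

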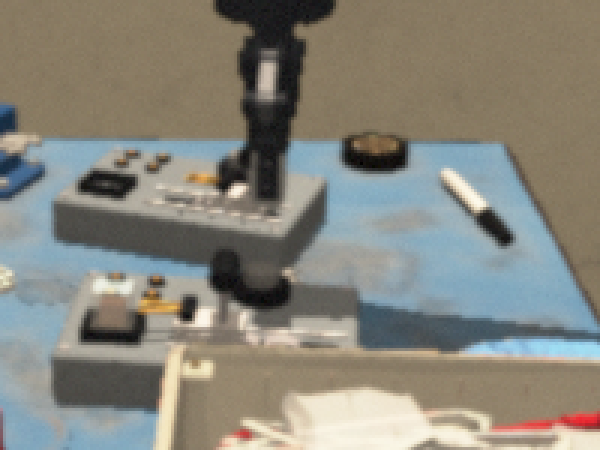

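The knob is now left of the button, at crop (225,268), which is about (355,209) in the full picture, and the relay still stands at (115,310). I'll check the travel by projection and then press.

```bash
python3 - <<'E'
from h import *
from bench import bot
for d in(25,37,46,49.5): print(d,proj("side",W(-60+d,30,89)).round(1))
s=cv2.cvtColor(imaging.capture("side"),6)
m=(s<55).astype(np.uint8);m[:200]=0;m[219:]=0;m[:,:345]=0;m[:,362:]=0
n,l,st,ce=cv2.connectedComponentsWithStats(m);i=1+st[1:,4].argmax();print("seen",st[i],ce[i].round(1))
bot.dwell(.2)
bot.movel(W(-30,-34,68),max_speed=60,threshold=6);rep(bot)
E
```

```text
25 [367.2 210.2]
37 [360.7 209.8]
46 [355.8 209.6]
49.5 [353.9 209.4]
seen [350 203  12  16 145] [355.6 210.7]
10.84 [-29.9 -34.   68.1] [ 0.   0.6 -0. ] -0.0 [-0.32  0.38 -0.59  0.6   0.    2.93]
```

The lever is at its stop to within the measurement error (about 48 mm, and anything past the hump snaps home). Pressing.

```bash
python3 - <<'E'
from h import *
from bench import bot
O=[np.pi,0,YAW]
for z in (64,61,58,55,52,49,46):
    r=bot.movel(W(-30,-34,z),max_speed=20,threshold=14); f=bot.get_state()["contact_force"][2]; print(z,r);rep(bot)
    if r or f>11: break
bot.dwell(.2); rep(bot)
bot.movel(W(-30,-34,130),max_speed=60); rep(bot)
bot.move_ptp(W(-120,-200,230),O); rep(bot)
t=imaging.capture("top")[160:270,265:455].repeat(3,0).repeat(3,1); s=imaging.capture("side")[155:260,285:415].repeat(3,0).repeat(3,1)
o=np.zeros((t.shape[0]+s.shape[0],max(t.shape[1],s.shape[1]),3),np.uint8);o[:len(t),:t.shape[1]]=t;o[len(t):len(t)+len(s),:s.shape[1]]=s
cv2.imwrite("pics/e.png",o[:600])
E
```

```text
64 False
11.19 [-30. -34.  64.] [-0.2  0.3 -0.4] -0.0 [-0.32  0.39 -0.59  0.59 -0.    2.93]
61 False
11.49 [-29.6 -34.1  61.1] [ 0.5 -0.4  2.4] 0.0 [-0.32  0.39 -0.6   0.58  0.    2.93]
58 False
11.79 [-29.6 -34.1  58.2] [ 0.9 -0.7  3.9] 0.0 [-0.32  0.4  -0.6   0.57  0.    2.93]
55 True
12.03 [-29.5 -34.1  56. ] [-1.8 -0.2  9.6] 0.0 [-0.32  0.4  -0.6   0.57 -0.    2.93]
12.22 [-29.5 -34.1  56. ] [-2.9  0.6  7.8] 0.0 [-0.32  0.4  -0.6   0.57 -0.    2.93]
13.62 [-30.3 -33.9 129.6] [ 0.   0.1 -0.8] -0.0 [-0.32  0.3  -0.52  0.75  0.    2.93]
14.47 [-120.  -199.4  229.4] [-0.5  0.2 -0.4] -0.0 [-0.74  0.11 -0.47  0.98  0.    2.51]
```

View pics/e.png

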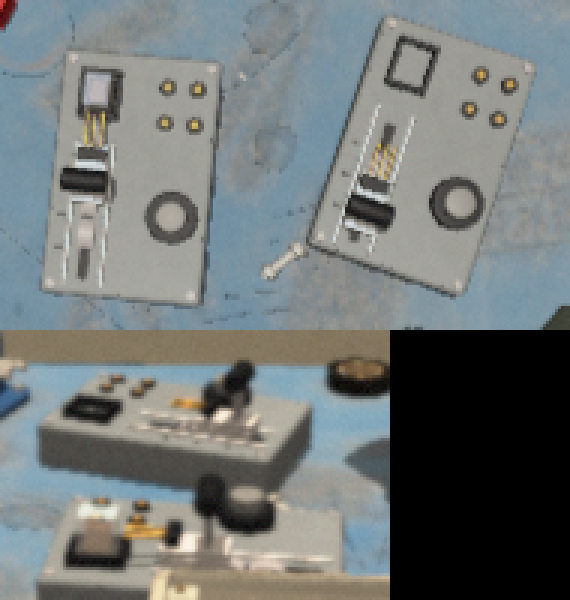

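The contacts now reach the relay (crop (95,115)), the relay is upright and the button bottomed out at z=56. The other tester is unchanged. One last numeric check of the travel, then I'll hand in.

```bash
python3 - <<'E'
from h import *
from bench import bot
t=imaging.capture("top"); m=(t.max(2)<60).astype(np.uint8);m[:214]=0;m[226:]=0;m[:,:280]=0;m[:,303:]=0
n,l,st,ce=cv2.connectedComponentsWithStats(m);i=1+st[1:,4].argmax()
d=loc(cast("top",ce[i],94))[0]-loc(cast("top",(289.92,242.43),94))[0];print("travel",d)
if d>45: print(bot.sign_off())
E
```

```text
travel 49.3
the job is handed in; nothing more can be done
None
```

The job is handed in: the lever on the left tester (the one with the relay) is at its second stop, measured at 49.3 mm of travel. Its button was then pressed until it bottomed out and released, the relay still stands in its nest, and the other tester looks unchanged; the judge's verdict was not shown.

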